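# Sort the kiln props by height and put the test tile away

## Task

The test kiln has been unloaded and its bits are mixed up on the slab: put the two tall props, round or square alike, into the tray where a tall prop already stands, and the two short ones into the tray where a short prop stands, all upright on the tray floor. Stand the loose iron-red test tile on its foot in any empty slot of the oak tile holder, its plate parallel to the tiles already there. Do not knock over or shove aside the prop that already stands in each tray.

Things in the scene. Friction and masses are not known exactly. Their poses are not given: they have to be found in the camera images.
- tall_round: Hollow cream ceramic kiln prop, open at both ends, standing upright, loose: TALL and ROUND, a tube 40 mm across and 90 mm high with a 20 mm bore, about 190 g. Origin at the centre of its underside, z up along the prop.
- tall_square: Hollow cream ceramic kiln prop, open at both ends, standing upright, loose: TALL and SQUARE, 36 x 36 mm and 90 mm high with a 16 mm square bore, about 190 g. Origin at the centre of its underside, z up along the prop. x and y are square to its side faces.
- short_round: Hollow cream ceramic kiln prop, open at both ends, standing upright, loose: SHORT and ROUND, a tube 40 mm across and 55 mm high with a 20 mm bore, about 110 g. Origin at the centre of its underside, z up along the prop.
- short_square: Hollow cream ceramic kiln prop, open at both ends, standing upright, loose: SHORT and SQUARE, 36 x 36 mm and 55 mm high with a 16 mm square bore, about 110 g. Origin at the centre of its underside, z up along the prop. x and y are square to its side faces.
- test_tile: Loose glaze test tile, standing on the slab: iron-red upright plate 9 mm thick (its x), 46 mm wide (its y), top at 80 mm, centred on a clay foot 32 (x) x 46 (y) x 9 mm; front and back alike; about 70 g. Three identical tiles, not listed, stand in the oak holder. Origin at the centre of the foot's underside, z up.
- tile_holder: Oak tile holder, fixed, 184 (x) x 150 (y) mm: 3 rows of 2 slots, pockets 48 (x) x 60 (y) mm, floor 12 mm and rib tops 30 mm above the slab, centres at x -58, 0, 58, y -35, 35 mm. Tiles stand in (58,35), (58,-35), (0,35), tile x along holder x; (-58,35), (-58,-35), (0,-35) are empty. Origin: centre of its underside, on the slab; -x side towards the robot.
- tall_tray: Tray for tall props, fixed: pale cedar, 170 x 170 mm outside, walls 8 mm thick and 24 mm high, floor 6 mm above the slab, undivided. A tall square prop (tall_kept) stands in its +x half; the -x half is empty. Origin at the centre of its underside, x and y square to its walls, -x side towards the robot.
- short_tray: Tray for short props, fixed: bare galvanised steel, 170 x 170 mm outside, walls 8 mm thick and 26 mm high, floor 6 mm above the slab, undivided. A short round prop (short_kept) stands in its +x half; the -x half is empty. Origin at the centre of its underside, x and y square to its walls, -x side towards the robot.
- tall_kept: The tall prop that already stands, loose, in the tall-prop tray, not to be moved: square, 36 x 36 mm, 90 mm high. Origin at the centre of its underside, z up along the prop.
- short_kept: The short prop that already stands, loose, in the short-prop tray, not to be moved: round, 40 mm across, 55 mm high. Origin at the centre of its underside, z up along the prop.

How it is judged:
By the outcome, as a careful person would: the job done as asked, in the order asked, and still so for the second after the job is handed in, with the robot touching nothing.
It also fails if it takes over 128 s, if anything falls off the work surface, if the arm or the gripper's body presses on something with over 40 N, if the wrist force passes 120 N, or if a joint passes its speed limit or range.

## Robot

A 7-joint arm with a two-finger parallel gripper is mounted at the origin on the work surface. World frame = base frame: x ahead of the robot, y to its left, z up, the work surface at z = 0. Lengths are in m, angles in degrees, forces in N, time in s.
With the tool pointing down it reaches from about 0.4 to 0.875 m from the base axis. Payload 19.3 kg.
Tool frame: the origin (TCP) lies midway between the tips of the shut fingers; the grasp point (between the pads) lies 19 mm behind it (env.grip_depth is the distance from the TCP to the grasp point, in m); z points along the fingers, y is the line along which they close (so a half turn about z gives the same grasp; the last joint's range is limited). The gripper opens to 85 mm and grips with 20 to 120 N. Pads are 22 mm wide; open, the fingers measure 114 mm over their backs; the gripper's body (76 mm by 85 mm) begins 54 mm behind the grasp point. The pads swing forward as they close: fully open they stand 13 mm farther back than shut.
Start: joints at [-78.736, 29.874, -2.08, 91.645, 1.215, 58.505, -6.463], TCP at [0.165, 0.603, 0.231] pointing down, gripper open.
Joint ranges: [-166.77, 166.77], [-17.47, 122.26], [-85.68, 81.53], [9.62, 139.38], [-72.42, 252.41], [9.2, 110.78], [-144.41, 144.41]. Speed limits (degrees/s): [108.29, 108.29, 136.94, 136.94, 172.46, 172.46, 172.46].

## Interface

Orientations are given as [roll, pitch, yaw] about the fixed x, y, z axes, in that order (R = Rz(yaw) Ry(pitch) Rx(roll)).
In Python, from station import observe, viewer, ticket, env gives the robot as it stands.
- The arm moves only by the shell command python3 -m handwheel 'ROWS' [FORCE]. ROWS is JSON, a list of rows, each a list of 3 entries, a list of its own where there are three numbers: the finger opening in mm, from 0 to 85.4, then the shift along the tool's x, y, z in mm, then the turn about the tool's z in degrees. A call has 1 to 12 rows; each row is the pose to reach, as a shift and turn from the pose commanded when the call began, along the tool's axes at that moment; what a row does not reach only later rows make up. A row lasts 1/12 s, in which the tool goes at most 41.7 mm and 7.16 degrees, less where a joint would pass 70% of its speed; a pose out of reach is approached as far as the arm can. A call with a gripper value outside its range is refused whole. The fingers move at their own pace and stop on an object; FORCE is the grip in N (left out, the last holds). Time passes only in rows, so rows that repeat a pose let the fingers close. It gives the time, the measured TCP pose, the force, the opening and the grip force at its end, in the units of the state.
- observe(): the state, without advancing time (a new reading comes with each control period).
- viewer.camera(name): name is "scene" or "top"; returns a dict with "frame" (400x640x3 uint8, blue, green, red), "K" (3x3 intrinsics, pixels), "k1" (the pictures are not rectified: a ray, as slopes to the right and down, at radius r is drawn at 1 + k1 r^2 times it, then the intrinsics apply), "origin" and "rotation" of the camera in the world. Camera axes: x right, y up, looking along -z (the intrinsics and any distortion apply to the point x, -y, -z); pixel columns grow to the right and rows downward; lengths in m; the calibration is good to about 2 mm. A picture is of the moment at which its call begins. There is no depth.
- ticket.close_job(): hands the job in; it is judged then, once.
Trained networks look in a picture, given as the dict that the camera call returned (one of the last four; its "shot" number tells which), for a name from the list of things; names that differ only in an ending like _2 or _b are one class to them, and where a whole thing is asked for, a point or a joint stands for the part that bears it (a point fixed in the world has none). Each returns a list of dicts, best first, with "conf" (0 to 1); they miss things now and then, are a little off and sometimes report something else, mostly with a low value. They report only what shows in the picture. A call takes as long as a camera call.
- viewer.search_frame(picture, query): "position" ([column, row] in pixels, amid what is visible of it).
- viewer.cut_out(picture, query): "mask" (400x640 bool, what is visible of it) and "position" ([column, row] in pixels, amid what is visible of it).
The state is a dict: "time": time; "joint_pos": joint angles; "joint_velocities": joint speeds; "effort": joint torques, N m; "eef_pos": TCP position; "tcp_rot": TCP orientation; "force": force on the tool from outside, world axes, zero at the start; "ft_torque": the same for the moment, N m; "width": finger opening in m; "grip_force": force on a finger pad.
Only numpy, scipy, OpenCV 4.12 (cv2) and the standard library are available. Lean on these libraries where they do the work, as an engineer would, in place of code of your own. Each camera call takes 0.05 s, during which the arm holds its last target. There are 200 camera calls.

## Working session

There is one attempt and no reset: what is moved stays moved. The work goes in short steps, Python scripts to look and compute and a shell command to move; the robot and the scene stay as the last step left them, time stands still between calls to the robot, and variables do not carry over. Pictures are saved under pics/ and viewed, at most 14 in all, crops included, and the job is handed in when it is done.

```bash
mkdir -p pics; ls; cat > h.py <<'E'
import numpy as np, cv2
from station import observe, viewer, ticket, env
def ray(p,uv):
    K=p["K"];k=p["k1"]
    d=np.array([(uv[0]-K[0][2])/K[0][0],(uv[1]-K[1][2])/K[1][1]])
    s=d.copy()
    for _ in range(20): s=d/(1+k*(s@s))
    return np.array(p["origin"]),np.array(p["rotation"])@np.array([s[0],-s[1],-1])
def at(p,uv,z):
    o,d=ray(p,uv); return o+d*(z-o[2])/d[2]
def proj(p,X):
    c=np.array(p["rotation"]).T@(np.array(X)-np.array(p["origin"]))
    s=np.array([c[0],-c[1]])/-c[2]; s=s*(1+p["k1"]*(s@s))
    K=p["K"]; return np.array([K[0][0]*s[0]+K[0][2],K[1][1]*s[1]+K[1][2]])
E
python3 - <<'E'
from h import *
s=observe();print({k:np.round(v,3).tolist() for k,v in s.items()})
for c in("top","scene"):
    p=viewer.camera(c);cv2.imwrite(f"pics/{c}0.png",p["frame"]);print(c,np.round(p["origin"],3),np.round(p["rotation"],3).tolist(),p["K"],p["k1"])
    for n in "tall_round tall_square short_round short_square test_tile tile_holder tall_tray short_tray tall_kept short_kept".split():
        print(n,[(round(r["conf"],2),np.round(r["position"]).tolist(),np.round(at(p,r["position"],.05)[:2],3).tolist()) for r in viewer.search_frame(p,n)[:4]])
E
```

```text
pics
{'time': 0.0, 'joint_pos': [-78.733, 29.909, -2.082, 91.673, 1.214, 58.507, -6.464], 'joint_velocities': [0.007, 0.026, 0.039, 0.092, 0.02, -0.127, 0.09], 'effort': [0.001, -92.71, 1.981, -36.994, 0.018, 0.008, 0.0], 'eef_pos': [0.165, 0.603, 0.231], 'tcp_rot': [-179.933, 0.004, 164.709], 'force': [0.3, 0.155, -0.03], 'ft_torque': [0.028, -0.007, 0.052], 'grip_force': 0.0, 'width': 0.086}
top [0.383 0.006 1.148] [7.594, 0.25, -90.271] [[437.29892035   0.         317.00307684]
 [  0.         437.29892035 201.24533619]
 [  0.           0.           1.        ]] 0.024174832972574226Traceback (most recent call last):
  File "<stdin>", line 6, in <module>
  File "h.py", line 10, in at
    o,d=ray(p,uv); return o+d*(z-o[2])/d[2]
                                       ~^^^
IndexError: invalid index to scalar variable.
```

```bash
sed -i 's/np.array(p\["rotation"\])/Rm(p["rotation"])/' h.py; sed -i '1a from scipy.spatial.transform import Rotation\ndef Rm(r): return Rotation.from_euler("xyz",r,degrees=True).as_matrix()' h.py
python3 - <<'E'
from h import *
for c in("top","scene"):
    p=viewer.camera(c);cv2.imwrite(f"pics/{c}0.png",p["frame"]);print(c,np.round(p["origin"],3),np.round(p["rotation"],3).tolist(),p["K"][0],p["k1"])
    for n in "tall_round tall_square short_round short_square test_tile tile_holder tall_tray short_tray tall_kept short_kept".split():
        print(n,[(round(r["conf"],2),np.round(r["position"]).tolist(),np.round(at(p,r["position"],.05)[:2],3).tolist()) for r in viewer.search_frame(p,n)[:4]])
E
```

```text
top [0.383 0.006 1.148] [7.594, 0.25, -90.271] [437.29892035   0.         317.00307684] 0.024174832972574226
tall_round [(0.71, [205.0, 249.0], [0.411, 0.289])]
tall_square [(0.59, [258.0, 244.0], [0.423, 0.157])]
short_round [(0.72, [313.0, 146.0], [0.672, 0.019]), (0.57, [161.0, 225.0], [0.471, 0.401])]
short_square [(0.71, [264.0, 248.0], [0.411, 0.143])]
test_tile [(0.79, [372.0, 245.0], [0.419, -0.126])]
tile_holder [(0.65, [236.0, 178.0], [0.591, 0.217])]
tall_tray [(0.86, [317.0, 167.0], [0.617, 0.01])]
short_tray [(0.56, [414.0, 175.0], [0.595, -0.238])]
tall_kept [(0.88, [308.0, 145.0], [0.675, 0.031]), (0.19, [319.0, 166.0], [0.619, 0.005])]
short_kept [(0.85, [414.0, 156.0], [0.644, -0.24]), (0.21, [258.0, 248.0], [0.411, 0.159])]
scene [ 0.931 -0.492  0.921] [35.73, -0.144, 36.47] [405.66305914   0.         329.81387826] -0.04583261347271697
tall_round [(0.53, [343.0, 120.0], [0.411, 0.281])]
tall_square [(0.57, [294.0, 186.0], [0.454, -0.005])]
short_round [(0.79, [383.0, 112.0], [0.49, 0.387]), (0.67, [250.0, 215.0], [0.423, -0.147])]
short_square [(0.89, [319.0, 150.0], [0.429, 0.137])]
test_tile []
tile_holder [(0.95, [379.0, 166.0], [0.602, 0.192])]
tall_tray [(0.69, [346.0, 226.0], [0.64, -0.027])]
short_tray [(0.69, [275.0, 288.0], [0.607, -0.261])]
tall_kept [(0.75, [366.0, 217.0], [0.667, 0.026])]
short_kept [(0.93, [294.0, 294.0], [0.651, -0.248])]
```

View pics/top0.png

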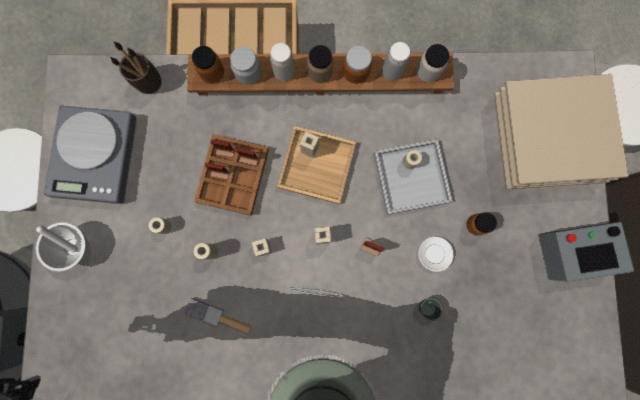

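View pics/scene0.png

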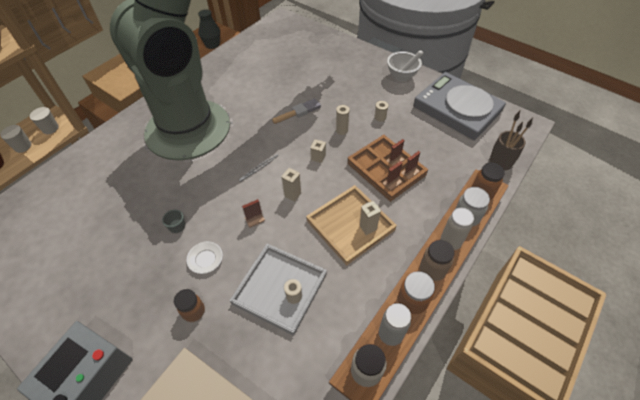

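```bash
cat > fit.py <<'E'
from h import *
from scipy.optimize import minimize
def box(sx,sy,z0,z1): return np.array([[a*sx/2,b*sy/2,z] for a in(-1,1) for b in(-1,1) for z in(z0,z1)])
def cyl(r,z0,z1): return np.array([[r*np.cos(t),r*np.sin(t),z] for t in np.linspace(0,6.2832,24,False) for z in(z0,z1)])
tile=[box(.032,.046,0,.009),box(.009,.046,.009,.08)]
M=dict(tall_round=[cyl(.02,0,.09)],tall_square=[box(.036,.036,0,.09)],short_round=[cyl(.02,0,.055)],short_square=[box(.036,.036,0,.055)],
 test_tile=tile,tile_holder=[box(.184,.15,0,.03)]+[np.array(q)+[x,y,.012] for x,y in((.058,.035),(.058,-.035),(0,.035)) for q in tile],
 tall_tray=[box(.17,.17,0,.024)],short_tray=[box(.17,.17,0,.026)])
M['tall_kept']=[box(.036,.036,0,.09)];M['short_kept']=[cyl(.02,0,.055)]
def sil(p,parts,q,S=4):
    im=np.zeros((400*S,640*S),np.uint8);a=np.radians(q[2]);R=np.array([[np.cos(a),-np.sin(a),0],[np.sin(a),np.cos(a),0],[0,0,1]])
    for P in parts:
        uv=np.array([proj(p,R@v+[q[0],q[1],q[3] if len(q)>3 else 0]) for v in P])
        cv2.fillConvexPoly(im,cv2.convexHull(np.round(uv*S+S/2-.5).astype(np.int32)),255)
    return cv2.resize(im,(640,400),interpolation=cv2.INTER_AREA)/255.
def fit(obs,parts,q0,z=0,ang=0):
    def cost(v): return sum(np.abs(sil(p,parts,[v[0]/100,v[1]/100,v[2]*10,z])-m).sum()/m.sum() for p,m in obs)
    best=None
    for a in ([q0[2]] if not ang else np.arange(-3,3)*ang/6+q0[2]):
        v0=np.array([q0[0]*100,q0[1]*100,a/10])
        r=minimize(cost,v0,method="Nelder-Mead",options=dict(initial_simplex=v0+np.array([[0,0,0],[1,0,0],[0,1,0],[0,0,1]]),xatol=.01,fatol=1e-3,maxiter=90))
        if best is None or r.fun<best.fun: best=r
    v=best.x; return [round(v[0]/100,4),round(v[1]/100,4),round(v[2]*10,1)],round(best.fun/len(obs),3)
def masks(p,n,guess):
    rs=viewer.cut_out(p,n); t=proj(p,[*guess[:2],.04])
    rs=[r for r in rs if np.hypot(*(np.array(r["position"])-t))<(25 if 'tray' in n or 'holder' in n else 18)]
    return rs[0]["mask"].astype(float) if rs else None
def locate(n,g,ang,z=0,cams=("top","scene"),alt=None):
    obs=[]
    for c in cams:
        p=viewer.camera(c)
        for k in [n]+(alt or []):
            m=masks(p,k,g)
            if m is not None: obs.append((p,m));break
    if not obs: return None
    out=[len(obs),fit(obs,M[n],g,z,ang)]
    if len(obs)>1: out+=[fit([o],M[n],[*out[1][0]],z)for o in obs]
    return out
E
time python3 - <<'E'
from fit import *
J=["tall_round","tall_square","short_round","short_square"]
for n,g,a in [("tall_round",(.411,.285,0),0),("tall_square",(.446,0,0),90),("short_round",(.471,.4,0),0),("short_square",(.411,.145,0),90),("test_tile",(.419,-.126,0),180),("tile_holder",(.591,.21,-10),0),("tall_tray",(.617,.0,-15),0),("short_tray",(.6,-.24,0),30),("tall_kept",(.67,.025,-15),0),("short_kept",(.648,-.244,0),0)]:
    print(n,locate(n,g,a,.006 if 'kept' in n else 0,alt=[k for k in J+["tall_kept","short_kept"] if k!=n] if n in J else None))
E
```

```text
tall_round [2, ([np.float64(0.406), np.float64(0.2863), np.float64(9.5)], np.float64(0.104)), ([np.float64(0.4059), np.float64(0.2871), np.float64(7.9)], np.float64(0.123)), ([np.float64(0.4047), np.float64(0.2867), np.float64(14.7)], np.float64(0.071))]
tall_square [2, ([np.float64(0.4431), np.float64(-0.0038), np.float64(5.5)], np.float64(0.143)), ([np.float64(0.443), np.float64(-0.0033), np.float64(5.0)], np.float64(0.166)), ([np.float64(0.4432), np.float64(-0.0066), np.float64(11.6)], np.float64(0.064))]
short_round [2, ([np.float64(0.4712), np.float64(0.412), np.float64(-4.6)], np.float64(0.097)), ([np.float64(0.4719), np.float64(0.4129), np.float64(-3.7)], np.float64(0.083)), ([np.float64(0.4715), np.float64(0.4096), np.float64(4.9)], np.float64(0.084))]
short_square [2, ([np.float64(0.4145), np.float64(0.1521), np.float64(17.1)], np.float64(0.176)), ([np.float64(0.4157), np.float64(0.1536), np.float64(13.6)], np.float64(0.134)), ([np.float64(0.4138), np.float64(0.1488), np.float64(22.1)], np.float64(0.101))]
test_tile [2, ([np.float64(0.415), np.float64(-0.1315), np.float64(-2
[... 840 characters left out ...]
oat64(-0.2408), np.float64(10.4)], np.float64(0.105)), ([np.float64(0.607), np.float64(-0.1464), np.float64(-29.0)], np.float64(13.339))]
tall_kept [2, ([np.float64(0.6742), np.float64(0.028), np.float64(-16.0)], np.float64(0.113)), ([np.float64(0.6755), np.float64(0.0291), np.float64(-23.1)], np.float64(0.091)), ([np.float64(0.6754), np.float64(0.0252), np.float64(-27.0)], np.float64(0.046))]
short_kept [2, ([np.float64(0.6377), np.float64(-0.2373), np.float64(13.6)], np.float64(0.236)), ([np.float64(0.6399), np.float64(-0.2354), np.float64(16.7)], np.float64(0.202)), ([np.float64(0.6404), np.float64(-0.2396), np.float64(8.4)], np.float64(0.264))]
real	0m46.686s
user	0m34.950s
sys	0m15.226s
```

```bash
cat >> h.py <<'E'
def go(*T):
    """shift (tool axes, mm) and turn (deg) from the measured pose to each target x,y,z,yaw"""
    s=observe(); R=Rm(s["tcp_rot"]); p=np.array(s["eef_pos"])
    for t in T:
        d=R.T@(np.array(t[:3])-p)*1e3; tr=-((t[3]-s["tcp_rot"][2]+180)%360-180)
        print(t,np.round(d,1).tolist(),round(tr,1))
E
python3 -c "
from h import *
go((.4055,.2865,.2,125),(.4055,.2865,.045,125))"
```

```text
(0.4055, 0.2865, 0.2, 125) [-315.6, -241.7, 31.3] 39.7
(0.4055, 0.2865, 0.045, 125) [-315.6, -241.7, 186.3] 39.7
```

```bash
python3 -m handwheel '[[70,[-315.6,-241.7,31],39.7],[70,[-315.6,-241.7,31],39.7],[70,[-315.6,-241.7,31],39.7],[70,[-315.6,-241.7,31],39.7],[70,[-315.6,-241.7,31],39.7],[70,[-315.6,-241.7,31],39.7],[70,[-315.6,-241.7,31],39.7],[70,[-315.6,-241.7,31],39.7],[70,[-315.6,-241.7,31],39.7],[70,[-315.6,-241.7,31],39.7],[70,[-315.6,-241.7,31],39.7],[70,[-315.6,-241.7,31],39.7]]' 60
python3 -c "
from h import *
go((.4055,.2865,.2,125),(.4055,.2865,.045,125))"
```

```text
time: 4.2
eef_pos: [0.4062, 0.2855, 0.2003]
tcp_rot: [180.0, 0.0, 124.9]
force: [0.0, 0.6, 0.7]
width: 0.0705
grip_force: 0.0
(0.4055, 0.2865, 0.2, 125) [1.2, 0.0, 0.3] -0.1
(0.4055, 0.2865, 0.045, 125) [1.3, -0.0, 155.3] -0.1
```

```bash
python3 -m handwheel '[[70,[1,0,40],0],[70,[1,0,80],0],[70,[1,0,120],0],[70,[1,0,145],0],[70,[1,0,155],0],[70,[1,0,155],0],[35,[1,0,155],0],[35,[1,0,155],0],[30,[1,0,155],0],[30,[1,0,155],0],[30,[1,0,155],0],[30,[1,0,155],0]]' 60
python3 -c "
from h import *
go((.4055,.2865,.2,125),(.6033,.057,.2,75))"
```

```text
time: 5.2
eef_pos: [0.4057, 0.2882, 0.0472]
tcp_rot: [179.8, -0.0, 125.0]
force: [-0.7, 0.1, 10.0]
width: 0.0388
grip_force: 58.9
(0.4055, 0.2865, 0.2, 125) [-1.2, -0.7, -152.8] 0.0
(0.6033, 0.057, 0.2, 75) [-302.7, 29.6, -152.9] 50.0
```

```bash
python3 -m handwheel '[[30,[0,0,-30],0],[30,[0,0,-70],0],[30,[-10,0,-110],0],[30,[-40,3,-140],5],[30,[-75,7,-150],11],[30,[-112,11,-150],18],[30,[-150,15,-150],25],[30,[-188,18,-150],32],[30,[-226,22,-150],38],[30,[-264,26,-150],44],[30,[-290,28,-150],50],[30,[-302,29,-150],50]]'
python3 -c "
from h import *
go((.6033,.057,.056,75))"
```

```text
time: 6.2
eef_pos: [0.6038, 0.0531, 0.1968]
tcp_rot: [179.9, -0.0, 74.4]
force: [-0.4, -0.5, -1.3]
width: 0.0384
grip_force: 61.2
(0.6033, 0.057, 0.056, 75) [3.6, -1.9, 140.8] -0.6
```

```bash
python3 -m handwheel '[[30,[0,0,30],0],[30,[0,0,65],0],[30,[0,0,100],0],[30,[0,0,125],0],[30,[0,0,133],0],[30,[0,0,138],0],[30,[0,0,142],0],[30,[0,0,142],0],[30,[0,0,142],0]]'

```

```text
time: 6.95
eef_pos: [0.6027, 0.0569, 0.0548]
tcp_rot: [179.9, -0.1, 75.0]
force: [0.1, 0.2, -1.6]
width: 0.0385
grip_force: 61.2
```

```bash
python3 -m handwheel '[[30,[0,0,1.5],0],[30,[0,0,2],0],[30,[0,0,2],0],[60,[0,0,2],0],[60,[0,0,2],0],[60,[0,0,2],0],[60,[0,0,-40],0],[60,[0,0,-80],0],[60,[0,0,-120],0],[60,[0,0,-150],0],[60,[0,0,-150],0],[60,[0,0,-150],0]]'
python3 - <<'E'
from fit import *
print(locate("tall_square",(.443,-.005,7),0,alt=["tall_kept","short_square"]))
p=viewer.camera("scene");f=p["frame"];cv2.imwrite("pics/a.png",cv2.resize(f[80:330,200:440],None,fx=2.3,fy=2.3,interpolation=cv2.INTER_CUBIC))
go((.443,-.0048,.2,97),(.443,-.0048,.045,97))
E
```

```text
time: 7.95
eef_pos: [0.6026, 0.0568, 0.205]
tcp_rot: [179.8, -0.1, 75.0]
force: [0.5, 0.4, -0.9]
width: 0.0601
grip_force: 0.0
[2, ([np.float64(0.4428), np.float64(-0.0053), np.float64(4.5)], np.float64(0.189)), ([np.float64(0.443), np.float64(-0.0046), np.float64(4.9)], np.float64(0.29)), ([np.float64(0.443), np.float64(-0.0067), np.float64(7.6)], np.float64(0.058))]
(0.443, -0.0048, 0.2, 97) [-100.2, -137.2, 2.5] -22.0
(0.443, -0.0048, 0.045, 97) [-100.1, -136.9, 157.5] -22.0
```

View pics/a.png

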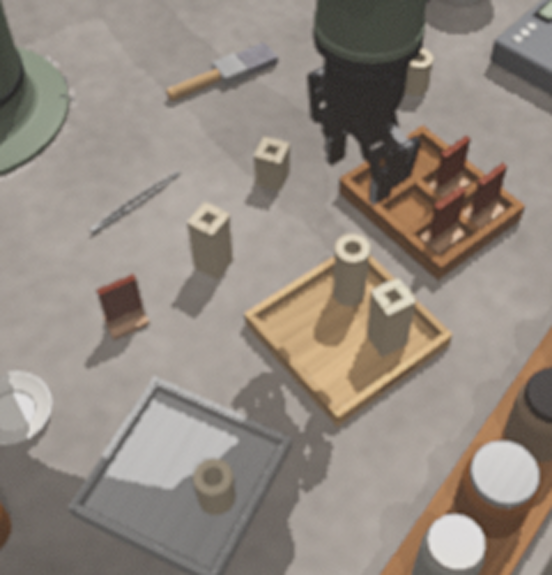

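```bash
python3 -m handwheel '[[70,[-24,-32,0],-6],[70,[-48,-66,0],-12],[70,[-73,-100,0],-18],[70,[-95,-130,0],-21],[70,[-100,-137,0],-21],[70,[-100,-137,0],-21],[70,[-100,-137,40],-21],[70,[-100,-137,80],-21],[70,[-100,-137,115],-21],[70,[-100,-137,145],-21],[70,[-100,-137,157],-21],[70,[-100,-137,157],-21]]' 60
python3 -m handwheel '[[30,[0,0,0],0],[30,[0,0,0],0],[30,[0,0,0],0],[30,[0,0,0],0],[30,[0,0,0],0],[30,[0,0,0],0]]'
python3 -c "
from h import *
go((.5837,-.0164,.2,75))"
```

```text
time: 9.2
eef_pos: [0.4427, -0.0046, 0.0432]
tcp_rot: [-179.7, 0.0, 96.0]
force: [-0.0, 0.6, -0.2]
width: 0.0697
grip_force: 0.0
time: 9.7
eef_pos: [0.4445, -0.0043, 0.0473]
tcp_rot: [179.9, -0.0, 96.0]
force: [0.3, 1.1, 9.1]
width: 0.0354
grip_force: 60.6
(0.5837, -0.0164, 0.2, 75) [-26.6, 137.4, -152.4] 21.0
```

```bash
python3 -m handwheel '[[30,[0,0,-30],0],[30,[0,0,-70],0],[30,[0,0,-110],0],[30,[-4,20,-140],3],[30,[-10,50,-150],9],[30,[-16,82,-150],15],[30,[-22,114,-150],21],[30,[-26,134,-150],21],[30,[-26.5,137.4,-150],21],[30,[-26.5,137.4,-150],21],[30,[-26.5,137.4,-150],21]]'
python3 -c "
from h import *
go((.5837,-.0164,.0545,75))"
```

```text
time: 10.62
eef_pos: [0.5823, -0.0165, 0.1963]
tcp_rot: [-180.0, 0.0, 75.0]
force: [-1.0, 0.7, -2.5]
width: 0.0355
grip_force: 61.5
(0.5837, -0.0164, 0.0545, 75) [0.5, 1.4, 141.8] 0.0
```

```bash
python3 -m handwheel '[[30,[0,1,30],0],[30,[0,1,65],0],[30,[0,1,100],0],[30,[0,1,125],0],[30,[0,1,134],0],[30,[0,1,139],0],[30,[0,1,142],0],[30,[0,1,142.5],0],[30,[0,1,142.5],0]]'

```

```text
time: 11.37
eef_pos: [0.5848, -0.0167, 0.0551]
tcp_rot: [179.9, -0.0, 75.0]
force: [-0.1, 0.2, -2.1]
width: 0.0357
grip_force: 61.4
```

```bash
python3 -m handwheel '[[30,[0,0,1.5],0],[30,[0,0,2],0],[30,[0,0,2],0],[58,[0,0,2],0],[58,[0,0,2],0],[58,[0,0,2],0],[58,[0,0,-40],0],[58,[0,0,-80],0],[58,[0,0,-120],0],[58,[0,0,-150],0],[58,[0,0,-150],0],[58,[0,0,-150],0]]'
python3 - <<'E'
from fit import *
print(locate("short_square",(.4145,.151,17),0,alt=["short_round","tall_square"]))
go((.4145,.1515,.2,107),(.4145,.1515,.027,107))
E
```

```text
time: 12.37
eef_pos: [0.5849, -0.0166, 0.2055]
tcp_rot: [179.8, -0.1, 75.0]
force: [-0.6, -0.2, -0.5]
width: 0.0578
grip_force: 0.0
None
(0.4145, 0.1515, 0.2, 107) [118.8, -207.2, 3.3] -32.0
(0.4145, 0.1515, 0.027, 107) [118.9, -207.0, 176.3] -32.0
```

```bash
python3 -m handwheel '[[70,[20,-35,0],-6],[70,[40,-70,0],-12],[70,[60,-105,0],-18],[70,[80,-140,0],-24],[70,[100,-175,0],-31],[70,[115,-200,0],-32],[70,[118.8,-207,0],-32],[70,[118.8,-207,0],-32],[70,[118.8,-207,40],-32],[70,[118.8,-207,80],-32],[70,[118.8,-207,90],-32],[70,[118.8,-207,90],-32]]' 60
python3 - <<'E'
from fit import *
print(locate("short_square",(.4145,.151,17),0,cams=("scene",),alt=["short_round","tall_square"]))
go((.4145,.1515,.027,107))
E
```

```text
time: 13.77
eef_pos: [0.4144, 0.1497, 0.1113]
tcp_rot: [-179.7, 0.1, 106.9]
force: [-0.5, 0.5, 0.1]
width: 0.0699
grip_force: 0.0
[1, ([np.float64(0.415), np.float64(0.1485), np.float64(15.2)], np.float64(0.063))]
(0.4145, 0.1515, 0.027, 107) [1.3, -0.8, 87.0] -0.1
```

```bash
python3 -m handwheel '[[70,[1,0,35],0],[70,[1,0,65],0],[70,[1,0,82],0],[70,[1,0,86],0],[70,[1,0,86],0],[70,[1,0,86],0],[30,[1,0,86],0],[30,[1,0,86],0],[30,[1,0,86],0],[30,[1,0,86],0],[30,[1,0,86],0],[30,[1,0,86],0]]' 60
python3 -c "
from h import *
go((.5522,-.2106,.2,100))"
```

```text
time: 14.87
eef_pos: [0.4152, 0.1529, 0.0289]
tcp_rot: [179.9, -0.0, 107.0]
force: [-2.9, 0.2, 21.4]
width: 0.0351
grip_force: 57.7
(0.5522, -0.2106, 0.2, 100) [-387.5, 25.1, -171.3] 7.0
```

```bash
python3 -m handwheel '[[30,[0,0,-30],0],[30,[0,0,-70],0],[30,[-10,0,-105],0],[30,[-40,2,-130],1],[30,[-80,5,-140],2],[30,[-120,8,-140],3],[30,[-160,10,-140],4],[30,[-200,13,-140],5],[30,[-240,16,-140],6],[30,[-280,18,-140],7],[30,[-320,21,-140],7],[30,[-355,23,-140],7]]'
python3 -c "
from h import *
go((.5522,-.2106,.2,100))"
```

```text
time: 15.87
eef_pos: [0.5409, -0.1829, 0.1684]
tcp_rot: [180.0, 0.0, 100.0]
force: [0.4, 0.5, -1.0]
width: 0.035
grip_force: 61.3
(0.5522, -0.2106, 0.2, 100) [-29.3, 6.4, -31.6] -0.0
```

```bash
python3 -m handwheel '[[30,[-25,1.6,0],0],[30,[-32.5,2,0],0],[30,[-32.5,2,0],0],[30,[-32.5,2,0],0]]'
python3 -c "
from h import *
go((.5522,-.2106,.037,100))
from fit import *
print(locate('short_tray',(.6,-.241,10.4),0),locate('short_kept',(.64,-.237,0),0,.006))"
```

```text
time: 16.2
eef_pos: [0.5478, -0.2114, 0.1679]
tcp_rot: [-180.0, -0.0, 100.0]
force: [-0.4, -0.6, -0.6]
width: 0.0351
grip_force: 61.4
(0.5522, -0.2106, 0.037, 100) [-0.1, 4.5, 130.9] -0.0
[2, ([np.float64(0.5987), np.float64(-0.2419), np.float64(10.8)], np.float64(0.909)), ([np.float64(0.596), np.float64(-0.2246), np.float64(9.6)], np.float64(1.693)), ([np.float64(0.5994), np.float64(-0.2439), np.float64(10.3)], np.float64(0.096))] [1, ([np.float64(0.6406), np.float64(-0.2401), np.float64(6.4)], np.float64(0.157))]
```

```bash
python3 -m handwheel '[[30,[0,4,30],0],[30,[0,4,65],0],[30,[0,4,95],0],[30,[0,4,115],0],[30,[0,4,124],0],[30,[0,4,128],0],[30,[0,4,131],0],[30,[0,4,131],0],[30,[0,4,131],0]]'

```

```text
time: 17.35
eef_pos: [0.5526, -0.2114, 0.0379]
tcp_rot: [179.9, 0.0, 100.0]
force: [0.2, 0.2, -0.7]
width: 0.0354
grip_force: 61.5
```

```bash
python3 -m handwheel '[[30,[0,0,1.5],0],[30,[0,0,2.5],0],[30,[0,0,2.5],0],[58,[0,0,2.5],0],[58,[0,0,2.5],0],[58,[0,0,2.5],0],[58,[0,0,-40],0],[58,[0,0,-80],0],[58,[0,0,-120],0],[58,[0,0,-160],0],[58,[0,0,-165],0],[58,[0,0,-165],0]]'
python3 -c "
from h import *
go((.4715,.411,.2,130),(.4715,.411,.027,130))"
```

```text
time: 18.35
eef_pos: [0.5532, -0.2116, 0.2047]
tcp_rot: [179.7, 0.1, 100.0]
force: [0.3, -0.3, -0.8]
width: 0.0582
grip_force: 0.0
(0.4715, 0.411, 0.2, 130) [627.3, 27.8, 3.8] -30.0
(0.4715, 0.411, 0.027, 130) [627.6, 27.0, 176.8] -30.0
```

```bash
python3 -m handwheel '[[70,[40,2,0],-2],[70,[80,4,0],-4],[70,[120,6,0],-6],[70,[160,7,0],-8],[70,[200,9,0],-10],[70,[240,11,0],-12],[70,[280,12,0],-14],[70,[320,14,0],-17],[70,[360,16,0],-19],[70,[400,18,0],-22],[70,[440,20,0],-26],[70,[480,22,0],-30]]' 60
python3 -m handwheel '[[70,[40,-19,0],0],[70,[80,-38,0],0],[70,[114,-61,0],0],[70,[114,-61,0],0]]' 60
python3 - <<'E'
from fit import *
print(locate("short_round",(.4715,.411,0),0,alt=["tall_round","short_square","short_kept"]))
go((.4715,.411,.2,130),(.4715,.411,.027,130))
E
```

```text
time: 19.35
eef_pos: [0.4891, 0.2671, 0.2009]
tcp_rot: [-179.9, -0.0, 130.2]
force: [0.5, -0.8, 0.2]
width: 0.0699
grip_force: 0.0
time: 19.68
eef_pos: [0.3638, 0.3154, 0.2006]
tcp_rot: [-179.8, -0.1, 130.4]
force: [0.5, 1.4, 0.5]
width: 0.0698
grip_force: 0.0
[2, ([np.float64(0.4727), np.float64(0.4106), np.float64(4.5)], np.float64(0.123)), ([np.float64(0.4732), np.float64(0.4115), np.float64(13.6)], np.float64(0.133)), ([np.float64(0.4722), np.float64(0.4087), np.float64(6.8)], np.float64(0.074))]
(0.4715, 0.411, 0.2, 130) [10.0, 140.3, 1.4] 0.0
(0.4715, 0.411, 0.027, 130) [10.1, 140.3, 174.4] 0.0
```

```bash
python3 -m handwheel '[[70,[3,38,0],0],[70,[6,78,0],0],[70,[9,115,0],0],[70,[10,138,0],0],[70,[10,140,0],0],[70,[10,140,30],0],[70,[10,140,70],0],[70,[10,140,110],0],[70,[10,140,145],0],[70,[10,140,168],0],[70,[10,140,174],0],[70,[10,140,174],0]]' 60
python3 -m handwheel '[[30,[0,0,0],0],[30,[0,0,0],0],[30,[0,0,0],0],[30,[0,0,0],0],[30,[0,0,0],0],[30,[0,0,0],0]]'
python3 -c "
from h import *
go((.5665,-.286,.2,100))"
```

```text
time: 20.88
eef_pos: [0.4711, 0.4094, 0.0261]
tcp_rot: [-179.8, 0.0, 129.9]
force: [-0.3, 0.3, 1.1]
width: 0.07
grip_force: 0.0
time: 21.38
eef_pos: [0.472, 0.4116, 0.03]
tcp_rot: [179.8, -0.0, 130.0]
force: [-0.8, -2.8, 9.8]
width: 0.0389
grip_force: 59.1
(0.5665, -0.286, 0.2, 100) [-595.1, -375.5, -171.2] 30.0
```

```bash
python3 -m handwheel '[[30,[0,0,-30],0],[30,[0,0,-70],0],[30,[0,0,-110],0],[30,[0,0,-145],0],[30,[-17,-11,-160],0],[30,[-50,-32,-160],2],[30,[-84,-53,-160],4],[30,[-118,-74,-160],6],[30,[-152,-96,-160],9],[30,[-186,-117,-160],12],[30,[-220,-138,-160],16],[30,[-254,-160,-160],20]]'
python3 -c "
from h import *
go((.5665,-.286,.2,100))"
```

```text
time: 22.38
eef_pos: [0.512, 0.112, 0.1892]
tcp_rot: [179.9, -0.0, 109.8]
force: [2.8, -0.4, -0.4]
width: 0.0385
grip_force: 60.8
(0.5665, -0.286, 0.2, 100) [-392.8, -83.8, -11.2] 9.8
```

```bash
python3 -m handwheel '[[30,[-38,-8,0],1],[30,[-76,-16,0],2],[30,[-114,-24,0],3],[30,[-152,-32,0],4],[30,[-190,-40,0],5],[30,[-228,-49,0],6],[30,[-266,-57,0],7],[30,[-304,-65,0],8],[30,[-342,-73,0],9],[30,[-376,-80,0],10],[30,[-393,-84,0],10],[30,[-393,-84,0],10]]'
python3 -m handwheel '[[30,[0,0,0],0]]'
python3 -c "
from h import *
go((.5665,-.286,.0385,100))"
```

```text
time: 23.38
eef_pos: [0.5667, -0.2894, 0.1891]
tcp_rot: [179.9, 0.2, 99.7]
force: [-0.6, -0.2, -0.8]
width: 0.038
grip_force: 60.8
time: 23.47
eef_pos: [0.5671, -0.2854, 0.1888]
tcp_rot: [179.9, 0.0, 99.9]
force: [0.3, 0.9, -0.1]
width: 0.0387
grip_force: 60.8
(0.5665, -0.286, 0.0385, 100) [-0.4, -0.9, 150.3] -0.1
```

```bash
python3 -m handwheel '[[30,[0,0,30],0],[30,[0,0,65],0],[30,[0,0,100],0],[30,[0,0,130],0],[30,[0,0,142],0],[30,[0,0,148],0],[30,[0,0,151],0],[30,[0,0,151],0],[30,[0,0,151.5],0],[30,[0,0,151.5],0]]'
```

```text
time: 24.3
eef_pos: [0.5681, -0.2846, 0.0378]
tcp_rot: [179.9, 0.1, 100.0]
force: [0.1, -0.4, 0.1]
width: 0.0383
grip_force: 60.8
```

```bash
python3 -m handwheel '[[30,[0,0,1],0],[30,[0,0,1.5],0],[30,[0,0,1.5],0],[58,[0,0,1.5],0],[58,[0,0,1.5],0],[58,[0,0,1.5],0],[58,[0,0,-40],0],[58,[0,0,-80],0],[58,[0,0,-120],0],[58,[0,0,-160],0],[58,[0,0,-165],0],[58,[0,0,-165],0]]'
python3 - <<'E'
from fit import *
print(locate("test_tile",(.4152,-.1315,-25),0))
p=viewer.camera("scene");f=p["frame"];cv2.imwrite("pics/b.png",cv2.resize(f[80:330,200:440],None,fx=2.3,fy=2.3,interpolation=cv2.INTER_CUBIC))
go((.4153,-.1315,.2,65),(.4153,-.1315,.042,65))
E
```

```text
time: 25.3
eef_pos: [0.5685, -0.2849, 0.2044]
tcp_rot: [179.8, 0.1, 100.0]
force: [-0.2, -0.4, -0.1]
width: 0.0583
grip_force: 0.0
[2, ([np.float64(0.4163), np.float64(-0.1302), np.float64(-27.2)], np.float64(0.522)), ([np.float64(0.4157), np.float64(-0.1312), np.float64(-25.2)], np.float64(0.114)), ([np.float64(0.417), np.float64(-0.1318), np.float64(-27.0)], np.float64(0.918))]
(0.4153, -0.1315, 0.2, 65) [176.7, -122.7, 0.5] 35.0
(0.4153, -0.1315, 0.042, 65) [176.5, -122.5, 158.5] 35.0
```

View pics/b.png

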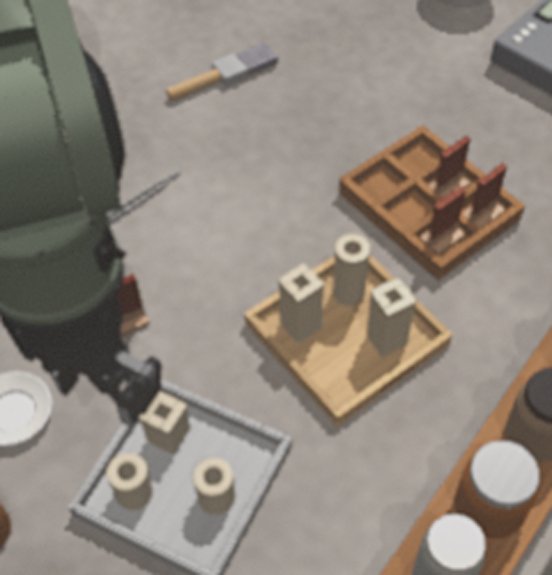

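```bash
python3 -m handwheel '[[60,[33,-23,0],7],[60,[66,-46,0],14],[60,[99,-69,0],21],[60,[132,-92,0],28],[60,[160,-111,0],35],[60,[175,-121.5,0],35],[60,[176.5,-122.5,0],35],[60,[176.5,-122.5,35],35],[60,[176.5,-122.5,75],35],[60,[176.5,-122.5,90],35],[60,[176.5,-122.5,95],35],[60,[176.5,-122.5,95],35]]' 40
python3 - <<'E'
from fit import *
q=[.6055,.2325,-13.7];P=[]
a=np.radians(q[2]);R=np.array([[np.cos(a),-np.sin(a),0],[np.sin(a),np.cos(a),0],[0,0,1]])
for c,(r0,r1,c0,c1) in(("top",(120,225,180,285)),("scene",(120,210,335,440))):
    p=viewer.camera(c);S=5;f=cv2.resize(p["frame"][r0:r1,c0:c1],None,fx=S,fy=S,interpolation=cv2.INTER_CUBIC)
    f=f.copy();px=lambda v:tuple(int(t) for t in (proj(p,R@np.array(v)+[q[0],q[1],0])-[c0,r0])*S+S/2)
    def poly(x,y,w,h,z,col): cv2.polylines(f,[np.array([px((x+i*w/2,y+j*h/2,z)) for i,j in((-1,-1),(1,-1),(1,1),(-1,1))],np.int32)],True,col,1)
    poly(0,0,.184,.15,.03,(0,255,0));[poly(x,y,.048,.06,.03,(255,255,0)) for x in(-.058,0,.058) for y in(-.035,.035)]
    for x,y in((.058,.035),(.058,-.035),(0,.035)): poly(x,y,.009,.046,.092,(0,255,255))
    P.append(cv2.resize(f,(390,390)))
cv2.imwrite("pics/c.png",np.hstack(P))
go((.4153,-.1315,.042,65))
E
```

```text
time: 26.55
eef_pos: [0.4154, -0.1323, 0.1053]
tcp_rot: [-179.9, 0.1, 65.0]
force: [0.2, -0.0, -0.0]
width: 0.0599
grip_force: 0.0
(0.4153, -0.1315, 0.042, 65) [0.3, -1.4, 65.0] -0.0
```

View pics/c.png

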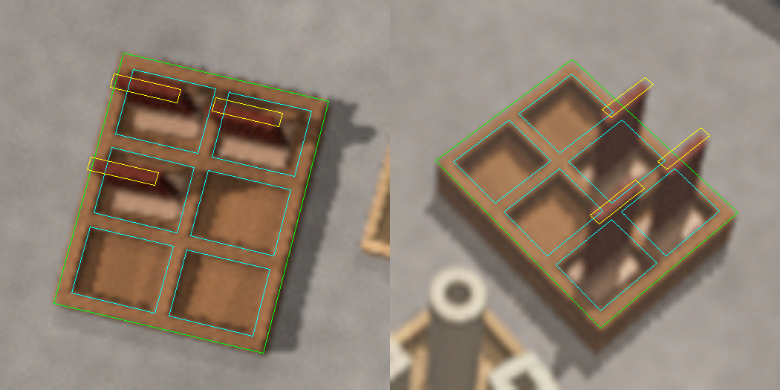

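```bash
python3 -m handwheel '[[60,[0,0,30],0],[60,[0,0,52],0],[60,[0,0,61],0],[60,[0,0,62],0],[60,[0,0,62],0],[0,[0,0,62],0],[0,[0,0,62],0],[0,[0,0,62],0],[0,[0,0,62],0],[0,[0,0,62],0],[0,[0,0,62],0],[0,[0,0,62],0]]' 40
python3 -c "
from h import *
go((.5408,.2123,.2,76.3))"
```

```text
time: 27.65
eef_pos: [0.4162, -0.1319, 0.0446]
tcp_rot: [180.0, -0.0, 65.0]
force: [-2.0, 0.3, 9.5]
width: 0.0087
grip_force: 44.0
(0.5408, 0.2123, 0.2, 76.3) [364.6, -32.4, -155.3] -11.3
```

```bash
python3 -m handwheel '[[0,[0,0,-30],0],[0,[0,0,-70],0],[0,[5,0,-110],0],[0,[35,-3,-140],-1],[0,[70,-6,-145],-2],[0,[108,-10,-145],-3],[0,[146,-13,-145],-5],[0,[184,-16,-145],-6],[0,[222,-20,-145],-8],[0,[260,-23,-145],-9],[0,[298,-26,-145],-10],[0,[334,-30,-145],-11.3]]'
python3 -m handwheel '[[0,[20,0,0],0],[0,[30,3.5,0],0],[0,[30,3.5,0],0],[0,[30,3.5,0],0]]'
python3 -c "
from h import *
go((.5408,.2123,.0575,76.3))"
```

```text
time: 28.65
eef_pos: [0.5302, 0.1858, 0.1893]
tcp_rot: [-180.0, -0.0, 76.4]
force: [0.1, -0.7, -0.9]
width: 0.0084
grip_force: 42.5
time: 28.98
eef_pos: [0.5403, 0.211, 0.1891]
tcp_rot: [-180.0, 0.1, 76.3]
force: [0.7, -1.1, -0.4]
width: 0.0085
grip_force: 42.5
(0.5408, 0.2123, 0.0575, 76.3) [1.5, 0.2, 131.6] -0.0
```

```bash
python3 -m handwheel '[[0,[1,0,30],0],[0,[1,0,60],0],[0,[1,0,85],0],[0,[1,0,100],0],[0,[1,0,110],0],[0,[1,0,120],0],[0,[1,0,127],0],[0,[1,0,130],0],[0,[1,0,131],0],[0,[1,0,131],0]]'
```

```text
time: 29.82
eef_pos: [0.5409, 0.2128, 0.0587]
tcp_rot: [180.0, -0.0, 76.3]
force: [-0.5, -0.1, -0.6]
width: 0.0083
grip_force: 42.6
```

```bash
python3 -m handwheel '[[0,[0,0,1],0],[0,[0,0,2],0],[0,[0,0,2],0],[30,[0,0,2],0],[30,[0,0,2],0],[30,[0,0,2],0],[30,[0,0,-25],0],[30,[0,0,-60],0],[30,[0,0,-100],0],[30,[0,0,-140],0],[30,[0,0,-145],0],[30,[0,0,-145],0]]'
python3 -m handwheel '[[30,[30,38,0],0],[30,[30,78,0],0],[30,[30,80,0],0],[30,[30,80,0],0]]'
python3 - <<'E'
from fit import *
P=[]
for c,(r0,r1,c0,c1) in(("top",(110,230,180,460)),("scene",(110,330,225,445))):
    p=viewer.camera(c);P.append(cv2.resize(p["frame"][r0:r1,c0:c1],None,fx=2.8 if c=="top" else 1.1,fy=2.8 if c=="top" else 1.1,interpolation=cv2.INTER_CUBIC))
w=max(x.shape[1] for x in P)
cv2.imwrite("pics/d.png",np.vstack([cv2.copyMakeBorder(x,0,0,0,w-x.shape[1],cv2.BORDER_CONSTANT) for x in P]))
E
```

```text
time: 30.82
eef_pos: [0.5418, 0.2134, 0.2061]
tcp_rot: [179.8, -0.2, 76.3]
force: [-0.4, -0.1, -0.1]
width: 0.03
grip_force: 0.0
time: 31.15
eef_pos: [0.6269, 0.2218, 0.2014]
tcp_rot: [-180.0, 0.1, 76.2]
force: [-0.3, -1.0, -0.6]
width: 0.0298
grip_force: 0.0
```

View pics/d.png

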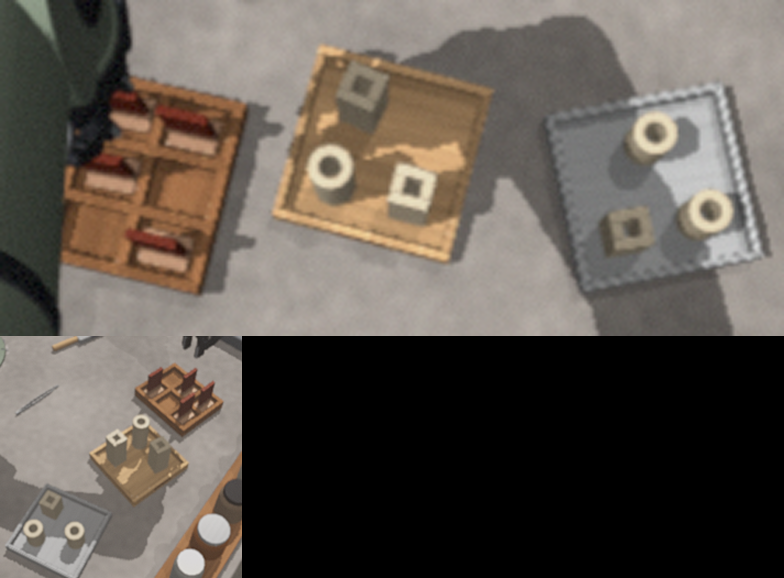

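The picture shows the tile standing in its slot at (160,250), parallel to the others. The tall props stand at (330,170) and (410,190), and the short ones at (630,230) and (705,212). The kept props have not moved and the arm touches nothing.

```bash
python3 -c "
from station import ticket
print(ticket.close_job())"
```

```text
the job is handed in; nothing more can be done
None
```

The job is handed in at about 31 s of the 128 s allowed: the final pictures show both tall and both short props upright in their trays, the tile standing in an empty holder slot parallel to the others, and the two kept props undisturbed; the judge's verdict was not shown.

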